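# Tamp the root bin level

### The arm

A 6-joint arm with a two-finger parallel gripper is mounted at the origin on the work surface. World frame = base frame: x ahead of the robot, y to its left, z up, the work surface at z = 0. Lengths are in m, angles in rad, forces in N, time in s.
With the tool pointing down it reaches from about 0.275 to 0.725 m from the base axis. Payload 15.9 kg.
Tool frame: the origin (TCP) lies on the centre line of the jaws, within the pads' length; the fingertips stand 8 mm ahead of it and the grasp point (between the pads) lies 11 mm behind it; z points along the fingers, y is the direction in which the jaws open and shut (so a half turn about z gives the same grasp; the last joint's range is limited). The gripper opens to 85 mm and grips with 20 to 120 N. Pads are 22 mm wide; open, the fingers measure 114 mm over their backs; the gripper's body (76 mm by 85 mm) begins 54 mm behind the grasp point. The pads swing forward as they close: fully open they stand 13 mm farther back than shut.
Start: joints at [-1.196, 0.213, -0.034, 1.323, 0, 1.571], TCP at [0.183, -0.465, 0.239] pointing down, gripper open.
Joint ranges: [-2.98, 2.98], [-0.74, 1.72], [-1.14, 1.35], [-2.1, 2.04], [-1.57, 1.44], [-3.14, 3.14]. Speed limits (rad/s): [1.89, 1.89, 2.39, 2.57, 3.14, 3.14].

### API

Orientations are given as a unit quaternion [w, x, y, z].
In Python, from station import ctrl gives the robot as it stands.
- The arm moves only by the tool servo_tool, never from a script. Its argument "motion" is a list of rows, each a list of 5 numbers: the opening, from -1 (shut) to 1 (fully open), then the shift along the tool's x, y, z in m, then the turn about the tool's z in degrees. A call has exactly 10 rows; each row shifts and turns the commanded pose from where the row before left it, along the tool's axes as they then stand; what a row does not reach is not made up. A row lasts 1/10 s, in which the tool goes at most 50 mm and 8.59 degrees, less where a joint would pass 70% of its speed; a pose out of reach is approached as far as the arm can. A call with a gripper value outside its range is refused whole. The fingers move at their own pace and stop on an object; "force" is the grip in N (left out, the last holds). Time passes only in rows, so rows that do not move let the fingers close, or fill a call up. It gives the time, the measured TCP pose, the force and the opening at its end, in the units of the state.
- ctrl.state(): the state, without advancing time (a new reading comes with each control period).
- ctrl.grab_frame(name): name is "scene" or "top" or "wrist"; returns (picture, depth): 480x640x3 uint8, red, green, blue; 480x640 float32, m along the optical axis (not along the pixel's ray), 0 where there is no reading.
- ctrl.camera_info(name): a dict with "intrinsics" (3x3 intrinsics, pixels), "k1" (the pictures are not rectified: a ray, as slopes to the right and down, at radius r is drawn at 1 + k1 r^2 times it, then the intrinsics apply), "world_from_camera" (4x4, takes a point from camera to world coordinates). Camera axes: x right, y up, looking along -z (the intrinsics and any distortion apply to the point x, -y, -z); pixel columns grow to the right and rows downward; lengths in m; the calibration is good to about 2 mm. A picture is of the moment at which its call begins: read the wrist's pose just before it. camera_info takes no time and is no camera call; for the wrist camera it gives the pose at the moment of the call.
- ctrl.sign_off(): hands the job in, once; it reports no verdict.
The state is a dict: "t": time; "joints": joint angles; "qd": joint speeds; "tau": joint torques, N m; "ee_pos": TCP position; "orientation": TCP orientation; "force": force on the tool from outside, world axes, zero at the start; "ft_torque": the same for the moment, N m; "gripper_width": opening from 0.0 (shut) to 1.0 (fully open).
Only numpy, scipy, OpenCV 4.12 (cv2) and the standard library are available. Lean on these libraries where they do the work, as an engineer would, in place of code of your own. Each camera call takes 0.05 s, during which the arm holds its last target.

### The job

Take the flat wooden tamper and press down the two round turnips that stand proud in the feed bin, until they sit level among the cut root stubs so that bins can be stacked. Then stand the tamper upright back on the bench, clear of the bin.

Things in the scene. Friction and masses are not known exactly. Their poses are not given: they have to be found in the camera images.
- tamper_grip (a point): Flat wooden tamper, loose, standing on the bench on its plate: plate 100 (its x) x 90 (its y) x 16 mm thick, with an upright rectangular handle in the middle, 44 (x) x 28 (y) mm, reaching to 120 mm above the underside; about 0.25 kg. This point is on the handle's axis, 90 mm above the plate's underside; z up, axes along the plate's sides. Grasp across the 28 mm (y). It differs from the punch beside it, which has the same handle on a narrow round steel foot, 48 mm across.
- bin_in (a point): Fixed low beige plastic bin holding cut roots; this point is the centre of its inner floor, 6 mm above the bench. Inside 196 (x) x 140 (y) mm, walls 6 mm thick, rim 60 mm above the inner floor; z up. Six loose flat-topped root stubs (54 mm across, 38 mm high, 90 g) stand on its floor in three rows of two, with room to slide apart; the two turnips sit on top between them, side by side along x.
- turnip_a_center (a point): Centre of one small round turnip (a 40 mm ball, loose, about 35 g), at first perched in the hollow between four stubs with its centre about 49 mm and its top about 69 mm above the inner floor, 31 mm from the bin's centre towards the bin's -x. A push straight down, 3 to 20 N in all for both turnips together, slides the stubs apart and it sinks until it rests on the inner floor, centre 20 mm and top 40 mm above that floor.
- turnip_b_center (a point): Centre of the other turnip, the same in all ways, 31 mm from the bin's centre towards the bin's +x. One press of the tamper in the middle of the bin, lined up with the bin, covers both turnips.

How it is judged:
By the outcome, as a careful person would: the job done as asked, in the order asked, and still so for the second after the job is handed in, with the robot touching nothing.
It also fails if it takes over 48 s, if anything falls off the work surface, if the arm or the gripper's body presses on something with over 40 N, if the wrist force passes 120 N, or if a joint passes its speed limit or range.

## Working session

There is one attempt and no reset: what is moved stays moved. The work goes in short steps, Python scripts to look and compute and a tool call to move; the robot and the scene stay as the last step left them, time stands still between calls to the robot, and variables do not carry over. Pictures are saved under pics/ and viewed, and the job is handed in when it is done.

Besides the shell and the picture viewer there is one more tool, called after "Emit:" as name([rows], argument=value, ...), one row to a line, values as JSON. servo_tool: Moves the arm, as the interface text tells. Its arguments: {"type":"object","properties":{"motion":{"type":"array","items":{"type":"array","items":{"type":"number"}}},"force":{"type":"number"}},"required":["motion"]}

```bash
ls; mkdir -p pics; python3 - <<'E'
from station import ctrl
import cv2,numpy as np
print(ctrl.state())
for n in ["scene","top"]:
    p,d=ctrl.grab_frame(n); cv2.imwrite(f"pics/{n}0.png",p[:,:,::-1]); np.save(f"pics/{n}0d.npy",d)
    i=ctrl.camera_info(n); print(n,i)
E
```

```text
pics
{'t': 0.0, 'joints': array([-1.19598402e+00,  2.13358752e-01, -3.49989498e-02,  1.32348286e+00,
        3.75487717e-05,  1.57078117e+00]), 'qd': array([ 0.00049494,  0.00111359,  0.00050421, -0.00045904, -0.00196228,
        0.00092943]), 'tau': array([ 5.87111193e-03, -6.86166215e+01,  4.87115157e+01,  1.73415133e-02,
        3.59799824e-04, -4.05817289e-06]), 'ee_pos': array([ 0.18295129, -0.46500843,  0.23883872]), 'orientation': array([-5.16476075e-04,  9.82489258e-01,  1.86318503e-01, -7.88270804e-05]), 'force': array([-0.54054737, -0.61182091,  0.33696953]), 'ft_torque': array([0.04028467, 0.02231094, 0.00031518]), 'gripper_width': 0.9987248633003225}
scene {'intrinsics': array([[448.77440976,   0.        , 318.4967867 ],
       [  0.        , 448.77440976, 236.91313438],
       [  0.        ,   0.        ,   1.        ]]), 'k1': 0.02855995840954318, 'world_from_camera': array([[ 0.75172505, -0.35495823,  0.55580042,  0.99252982],
       [ 0.65939318,  0.41796744, -0.62490308, -0.54210972],
       [-0.01049199,  0.8362463 ,  0.54825363,  0.51036201],
       [ 0.        ,  0.        ,  0.        ,  1.        ]])}
top {'intrinsics': array([[556.68790618,   0.        , 324.16198805],
       [  0.        , 556.68790618, 232.23066028],
       [  0.        ,   0.        ,   1.        ]]), 'k1': -0.018735669003266685, 'world_from_camera': array([[ 0.02355006,  0.99649954, -0.08021263,  0.46304763],
       [-0.99938983,  0.02139613, -0.02760733, -0.05393539],
       [-0.02579446,  0.08081385,  0.99639539,  0.93182901],
       [ 0.        ,  0.        ,  0.        ,  1.        ]])}
```

View pics/scene0.png

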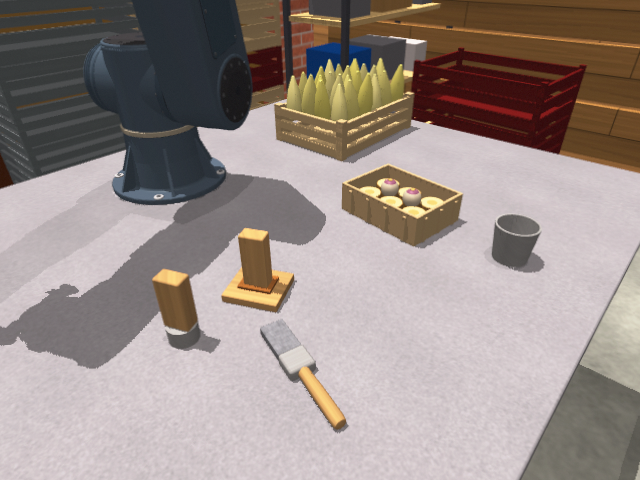

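View pics/top0.png

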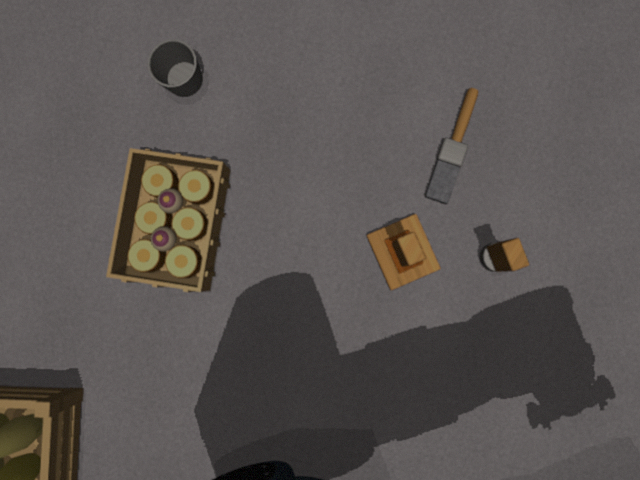

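The top view shows the tamper plate centred near (403,252), the punch at (505,255), the bin at about (166,220), and the turnips at (170,200) and (163,238). Next I'll measure them from depth.

```bash
cat > h.py <<'E'
import cv2,numpy as np
def cloud(d,i,pix=None):
    K=i["intrinsics"];k1=i["k1"];T=i["world_from_camera"]
    v,u=np.mgrid[0:480,0:640].astype(float)
    dist=np.array([k1,0,0,0,0.])
    n=cv2.undistortPoints(np.stack([u.ravel(),v.ravel()],1)[:,None],K,dist).reshape(480,640,2)
    P=np.stack([n[...,0]*d,-n[...,1]*d,-d],-1)
    W=P@T[:3,:3].T+T[:3,3]
    W[d==0]=np.nan
    return W
def rect(xy):
    (c,s,a)=cv2.minAreaRect((xy*1000).astype(np.float32)); return np.round(c,1),np.round(s,1),round(a,2)
E
python3 - <<'E'
from station import ctrl
from h import *
d=np.load("pics/top0d.npy");W=cloud(d,ctrl.camera_info("top"))
def box(u0,u1,v0,v1,z0,z1):
    R=W[v0:v1,u0:u1].reshape(-1,3);R=R[(R[:,2]>z0)&(R[:,2]<z1)];return R
print("bench z",np.nanmedian(W[300:340,100:180,2]),np.nanmedian(W[60:120,260:380,2]))
for nm,a in dict(plate=(360,450,205,300,.008,.03),handle=(360,450,205,300,.108,.14),punch=(475,540,225,285,.108,.14),rim=(95,240,140,300,.058,.073),
  turn=(150,190,180,255,.06,.09)).items():
    R=box(*a);print(nm,len(R),rect(R[:,:2]),np.round(np.median(R,0),4),np.nanmax(R[:,2]))
# scene
d=np.load("pics/scene0d.npy");W=cloud(d,ctrl.camera_info("scene"))
print("bench z",np.nanmedian(W[380:420,400:480,2]))
for nm,a in dict(plate=(215,300,225,312,.010,.03),handle=(215,300,225,312,.112,.14),rim=(330,470,160,245,.060,.073),).items():
    R=box(*a);print(nm,len(R),rect(R[:,:2]),np.round(np.median(R,0),4),np.nanmax(R[:,2]))
# turnips
for nm,(u0,u1,v0,v1) in dict(top1=(158,182,188,212),top2=(151,176,226,250)).items():
    pass
from scipy.optimize import least_squares
W=cloud(np.load("pics/top0d.npy"),ctrl.camera_info("top"))
for (u,v) in ((170,200),(163,238)):
    R=W[v-9:v+10,u-9:u+10].reshape(-1,3);R=R[R[:,2]>.058]
    f=least_squares(lambda p:np.linalg.norm(R-p,axis=1)-.02,R.mean(0)-[0,0,.015],loss='soft_l1',f_scale=.001)
    print("turnip",len(R),f.x,R[:,2].max())
E
```

```text
bench z -0.00015507343564569176 0.00041910806060690975
plate 2589 (array([ 507.5, -159.5]), array([100. ,  90.1]), 24.66) [ 0.5032 -0.1518  0.0168] 0.029607068255664948
handle 596 (array([ 507.5, -159.1]), array([44. , 28.3]), 25.29) [ 0.507  -0.1584  0.1202] 0.12489823742024042
punch 646 (array([ 502.2, -308.6]), array([44.2, 28.9]), 21.26) [ 0.5015 -0.307   0.1204] 0.12529008965280852
rim 2990 (array([548.6, 222.3]), array([160.7, 214.5]), 82.51) [0.5486 0.2201 0.0657] 0.07296898980382927
turn 879 (array([548.1, 221.5]), array([37.6, 99.1]), 82.14) [0.5602 0.2197 0.0688] 0.07842306728654758
bench z -0.00010895521671361319
plate 1622 (array([ 509.3, -157.5]), array([99.9, 92.8]), 24.68) [ 0.526  -0.1733  0.0167] 0.029954935328986132
handle 364 (array([ 509.1, -157.1]), array([43.9, 30.1]), 25.58) [ 0.5129 -0.1605  0.1199] 0.12242855929758356
rim 1322 (array([548.7, 224.3]), array([155.8, 212.2]), 82.38) [0.564  0.2138 0.0655] 0.07297179963047651
turnip 352 [0.57922753 0.218831   0.05434574] 0.07734037966058593
turnip 352 [0.51751369 0.22719485 0.0543359 ] 0.07842306728654758
```

Emit:
servo_tool([
  [1,0.03,-0.012,0,0],
  [1,0.04,-0.016,0,0],
  [1,0.04,-0.016,0,0],
  [1,0.04,-0.016,0,0],
  [1,0.04,-0.016,0,0],
  [1,0.04,-0.016,0,0],
  [1,0.04,-0.016,0,0],
  [1,0.04,-0.016,0,0],
  [1,0.04,-0.016,0,0],
  [1,0.03,-0.012,0,0],
])

```text
t: 1.1
ee_pos: [0.4823, -0.1827, 0.239]
orientation: [-0.0, 0.982, 0.187, -0.0]
force: [-0.5, -0.7, -0.3]
gripper_width: 1.002
```

```bash
cat >> h.py <<'E'
from scipy.spatial.transform import Rotation as Ro
def to(p,yaw):
    from station import ctrl
    s=ctrl.state();q=s["orientation"];R=Ro.from_quat([q[1],q[2],q[3],q[0]])
    x=R.as_matrix()[:,0];a=np.degrees(np.arctan2(x[1],x[0]))
    print("t",round(s["t"],2),"pos",s["ee_pos"].round(4),"xyaw",a.round(2),"tilt z",R.as_matrix()[:,2].round(3),"f",s["force"].round(2),"w",round(s["gripper_width"],3))
    print("shift tool mm",(R.inv().apply(np.array(p)-s["ee_pos"])*1000).round(1),"turn",round(-(((yaw-a)+90)%180-90),2))
E
python3 -c "
from h import *
to([.508,-.1585,.079],25)"
```

```text
t 1.1 pos [ 0.4823 -0.1827  0.239 ] xyaw 21.54 tilt z [-0.  0. -1.] f [-0.47 -0.69 -0.34] w 1.002
shift tool mm [ 32.8 -13.  160. ] turn -3.46
```

Emit:
servo_tool([
  [1,0.016,-0.006,0,-3.5],
  [1,0.017,-0.007,0,0],
  [1,0,0,0.015,0],
  [1,0,0,0.015,0],
  [1,0,0,0.015,0],
  [1,0,0,0.015,0],
  [1,0,0,0.015,0],
  [1,0,0,0.015,0],
  [1,0,0,0,0],
  [1,0,0,0,0],
])

```text
t: 2.1
ee_pos: [0.506, -0.1597, 0.1495]
orientation: [-0.0, 0.976, 0.216, -0.0]
force: [0.6, -0.3, -0.1]
gripper_width: 0.998
```

```bash
python3 - <<'E'
from h import *
from station import ctrl
to([.508,-.1585,.079],25)
for n in ["wrist","top"]:
    i=ctrl.camera_info(n);p,d=ctrl.grab_frame(n);cv2.imwrite(f"pics/{n}1.png",p[:,:,::-1])
    W=cloud(d,i)
    R=W.reshape(-1,3);m=(abs(R[:,0]-.508)<.05)&(abs(R[:,1]+.1585)<.05)
    for z0,z1 in((.008,.03),(.112,.128)):
        Q=R[m&(R[:,2]>z0)&(R[:,2]<z1)]
        print(n,len(Q),rect(Q[:,:2]) if len(Q)>5 else 0)
E
```

```text
t 2.1 pos [ 0.506  -0.1597  0.1495] xyaw 24.98 tilt z [-0.001  0.    -1.   ] f [ 0.64 -0.25 -0.07] w 0.998
shift tool mm [ 2.3 -0.2 70.5] turn -0.02
wrist 11431 (array([ 508.6, -156.2]), array([99.4, 90.2]), 24.53)
wrist 6270 (array([ 508.8, -156.3]), array([43.9, 28. ]), 24.52)
top 544 (array([ 514.1, -122.9]), array([36.5, 96.1]), 79.19)
top 0 0
```

Emit:
servo_tool([
  [1,0.003,-0.001,0.01,0],
  [1,0,0,0.015,0],
  [1,0,0,0.015,0],
  [1,0,0,0.015,0],
  [1,0,0,0.015,0],
  [-1,0,0,0,0],
  [-1,0,0,0,0],
  [-1,0,0,0,0],
  [-1,0,0,0,0],
  [-1,0,0,0,0],
], force=80)

```text
t: 3.2
ee_pos: [0.509, -0.1577, 0.0801]
orientation: [0.0, 0.976, 0.216, 0.001]
force: [-1.0, 1.3, 7.3]
gripper_width: 0.314
```

```bash
python3 - <<'E'
from h import *
from station import ctrl
to([.5485,.2230,.2],-7.7)
p,d=ctrl.grab_frame("scene");cv2.imwrite("pics/scene2.png",p[:,:,::-1])
E
```

```text
t 3.2 pos [ 0.509  -0.1577  0.0801] xyaw 24.98 tilt z [ 0.001 -0.    -1.   ] f [-0.99  1.29  7.26] w 0.314
shift tool mm [ 196.7 -328.3 -120. ] turn 32.68
```

View pics/scene2.png

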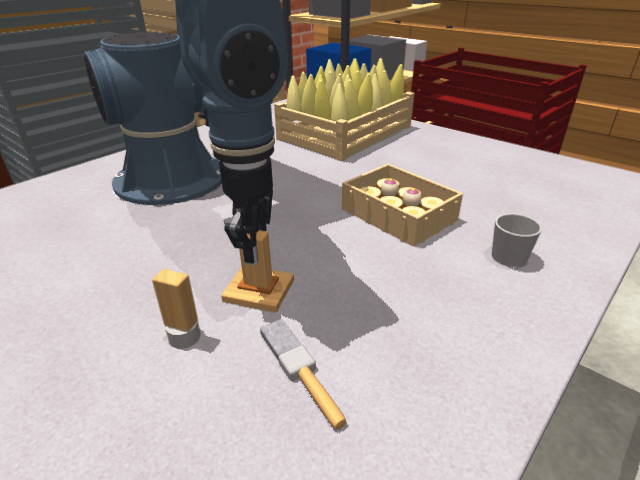

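The scene view shows the jaws closed on the handle near (255,245), and the opening matches 28 mm. Now I'll lift and carry it to above the bin.

Emit:
servo_tool([
  [-1,0,0,-0.005,0],
  [-1,0,0,-0.015,0],
  [-1,0,0,-0.025,0],
  [-1,0,0,-0.025,0],
  [-1,0,0,-0.025,0],
  [-1,0,0,-0.025,0],
  [-1,0,0,-0.02,0],
  [-1,0,0,-0.01,0],
  [-1,0,0,0,0],
  [-1,0,0,0,0],
])

```text
t: 4.25
ee_pos: [0.5082, -0.1575, 0.2284]
orientation: [-0.0, 0.976, 0.216, -0.0]
force: [-0.3, 0.5, -2.9]
gripper_width: 0.318
```

```bash
python3 -c "
from h import *
to([.5485,.2230,.23],-7.7)"
```

```text
t 4.25 pos [ 0.5082 -0.1575  0.2284] xyaw 24.97 tilt z [-0.001  0.    -1.   ] f [-0.34  0.49 -2.93] w 0.318
shift tool mm [ 197.2 -327.9   -1.5] turn 32.67
```

Emit:
servo_tool([
  [-1,0.008,-0.014,0,0],
  [-1,0.014,-0.024,0,0],
  [-1,0.018,-0.03,0,0],
  [-1,0.018,-0.03,0,0],
  [-1,0.018,-0.03,0,0],
  [-1,0.018,-0.03,0,0],
  [-1,0.018,-0.03,0,0],
  [-1,0.018,-0.03,0,0],
  [-1,0.018,-0.03,0,0],
  [-1,0.012,-0.02,0,0],
])

```text
t: 5.25
ee_pos: [0.5395, 0.1557, 0.2282]
orientation: [-0.0, 0.976, 0.217, -0.001]
force: [0.7, -0.0, -2.6]
gripper_width: 0.319
```

Emit:
servo_tool([
  [-1,0.014,-0.022,0,0],
  [-1,0.014,-0.022,0,0],
  [-1,0.009,-0.016,0,0],
  [-1,0,0,0,3],
  [-1,0,0,0,6],
  [-1,0,0,0,7],
  [-1,0,0,0,7],
  [-1,0,0,0,6.7],
  [-1,0,0,0,3],
  [-1,0,0,0,0],
])

```text
t: 6.25
ee_pos: [0.5768, 0.0868, 0.2288]
orientation: [-0.056, 0.997, 0.044, -0.016]
force: [0.3, -0.0, -2.1]
gripper_width: 0.315
```

```bash
python3 - <<'E'
from h import *
from station import ctrl
to([.5485,.2230,.16],-7.7)
for n in ["wrist","scene"]:
    i=ctrl.camera_info(n);p,d=ctrl.grab_frame(n);cv2.imwrite(f"pics/{n}3.png",p[:,:,::-1])
    R=cloud(d,i).reshape(-1,3);m=(abs(R[:,0]-.5485)<.08)&(abs(R[:,1]-.223)<.08)
    Q=R[m&(R[:,2]>.1)];print(np.histogram(Q[:,2],bins=20))
    for z0,z1 in((.160,.172),):
        Q=R[m&(R[:,2]>z0)&(R[:,2]<z1)];print(n,len(Q),rect(Q[:,:2]) if len(Q)>5 else 0)
E
```

```text
t 6.25 pos [0.5768 0.0868 0.2288] xyaw 5.2 tilt z [-0.037  0.109 -0.993] f [ 0.27 -0.04 -2.14] w 0.315
shift tool mm [ -14.  -129.5   84.3] turn 12.9
(array([1, 0, 0, 0, 0, 0, 0, 0, 0, 0, 0, 0, 0, 0, 0, 0, 0, 0, 0, 1]), array([0.16638792, 0.16643989, 0.16649187, 0.16654384, 0.16659581,
       0.16664778, 0.16669976, 0.16675173, 0.1668037 , 0.16685568,
       0.16690765, 0.16695962, 0.16701159, 0.16706357, 0.16711554,
       0.16716751, 0.16721949, 0.16727146, 0.16732343, 0.1673754 ,
       0.16742738]))
wrist 2 0
(array([0, 0, 0, 0, 0, 0, 0, 0, 0, 0, 0, 0, 0, 0, 0, 0, 0, 0, 0, 0]), array([0.  , 0.05, 0.1 , 0.15, 0.2 , 0.25, 0.3 , 0.35, 0.4 , 0.45, 0.5 ,
       0.55, 0.6 , 0.65, 0.7 , 0.75, 0.8 , 0.85, 0.9 , 0.95, 1.  ]))
scene 0 0
```

```bash
python3 - <<'E'
from h import *
from station import ctrl
s=ctrl.state();print(s["joints"].round(3),s["qd"].round(3),s["tau"].round(1)); to([.5485,.2230,.23],-7.7)
p,d=ctrl.grab_frame("top");cv2.imwrite("pics/top4.png",p[:,:,::-1])
E
```

```text
[0.094 0.415 0.213 1.395 0.113 3.141] [ 0.021 -0.002  0.001  0.001  0.    -0.001] [ -2.8 -87.7  49.5   0.5   0.6   0. ]
t 6.35 pos [0.5767 0.089  0.229 ] xyaw 5.41 tilt z [-0.037  0.109 -0.993] f [-0.34  0.15 -2.61] w 0.316
shift tool mm [ -15.4 -135.3   14.7] turn 13.11
```

View pics/scene3.png

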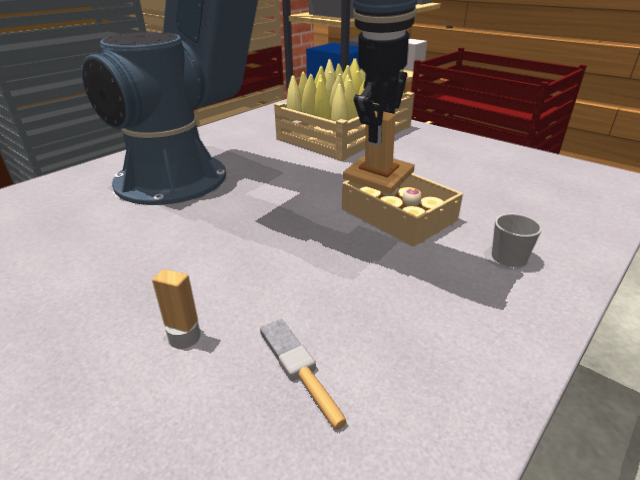

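View pics/wrist3.png

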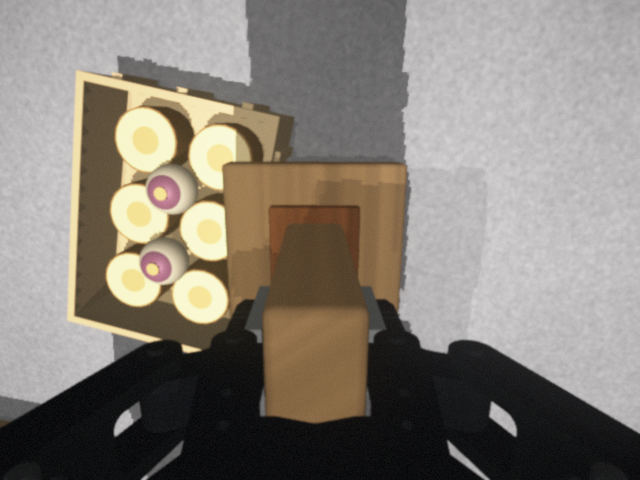

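The bin sits to the left in the wrist view, with turnips at (172,188) and (163,260). The last joint hit its upper limit and tilted the tool. I'll use the equivalent grasp half a turn round, turning negative by about 167°.

Emit:
servo_tool([
  [-1,0,0,0,-2],
  [-1,0,0,0,-4],
  [-1,0,0,0,-6],
  [-1,0,0,0,-7],
  [-1,0,0,0,-7],
  [-1,0,0,0,-7],
  [-1,0,0,0,-7],
  [-1,0,0,0,-6],
  [-1,0,0,0,-3],
  [-1,0,0,0,0],
])

```text
t: 7.4
ee_pos: [0.5767, 0.0899, 0.2294]
orientation: [-0.057, 0.888, 0.457, 0.009]
force: [0.4, -0.7, -2.3]
gripper_width: 0.317
```

```bash
python3 - <<'E'
from h import *
from station import ctrl
s=ctrl.state();print(s["joints"].round(3),s["qd"].round(3)); to([.5485,.2230,.23],-7.7)
E
```

```text
[0.095 0.415 0.213 1.395 0.113 2.285] [-0.006 -0.001  0.001  0.     0.001  0.07 ]
t 7.4 pos [0.5767 0.0899 0.2294] xyaw 54.3 tilt z [-0.036  0.109 -0.993] f [ 0.36 -0.69 -2.26] w 0.317
shift tool mm [ 91.5 -99.6  15. ] turn 62.0
```

The tilt of 6.6° persisted: it went mainly into joint 5 when joint 6 saturated. Moves can't command tilt directly, so I'll undo it with the mirrored saturation at joint 6's lower limit, held high above everything. I'll watch each step.

Emit:
servo_tool([
  [-1,0,0,0,-4],
  [-1,0,0,0,-8],
  [-1,0,0,0,-8.5],
  [-1,0,0,0,-8.5],
  [-1,0,0,0,-8.5],
  [-1,0,0,0,-8.5],
  [-1,0,0,0,-8.5],
  [-1,0,0,0,-8.5],
  [-1,0,0,0,-8.5],
  [-1,0,0,0,-8.5],
])

```text
t: 8.4
ee_pos: [0.5767, 0.0895, 0.2293]
orientation: [-0.038, 0.385, 0.921, 0.044]
force: [0.2, 0.2, -2.4]
gripper_width: 0.317
```

Emit:
servo_tool([
  [-1,0,0,0,-8.5],
  [-1,0,0,0,-8.5],
  [-1,0,0,0,-8.5],
  [-1,0,0,0,-8.5],
  [-1,0,0,0,-8.5],
  [-1,0,0,0,-8.5],
  [-1,0,0,0,-8.5],
  [-1,0,0,0,-8.5],
  [-1,0,0,0,-8.5],
  [-1,0,0,0,-8.5],
])

```text
t: 9.4
ee_pos: [0.5767, 0.0894, 0.2293]
orientation: [0.001, -0.338, 0.939, 0.058]
force: [0.0, 0.7, -2.3]
gripper_width: 0.32
```

Emit:
servo_tool([
  [-1,0,0,0,-8.5],
  [-1,0,0,0,-8.5],
  [-1,0,0,0,-8.5],
  [-1,0,0,0,-8.5],
  [-1,0,0,0,-8.5],
  [-1,0,0,0,-8.5],
  [-1,0,0,0,-8.5],
  [-1,0,0,0,-8.5],
  [-1,0,0,0,-8.5],
  [-1,0,0,0,-8.5],
])

```text
t: 10.4
ee_pos: [0.5767, 0.0895, 0.2294]
orientation: [-0.04, 0.884, -0.464, -0.042]
force: [-0.7, -1.1, -2.2]
gripper_width: 0.318
```

```bash
python3 - <<'E'
from h import *
from station import ctrl
s=ctrl.state();print(s["joints"].round(3),s["qd"].round(3)); to([.5485,.2230,.23],-7.7)
E
```

```text
[ 0.095  0.415  0.213  1.395  0.113 -2.082] [ 0.000e+00 -1.000e-03  0.000e+00 -1.000e-03 -0.000e+00 -1.474e+00]
t 10.4 pos [0.5767 0.0895 0.2294] xyaw -55.28 tilt z [-0.036  0.109 -0.993] f [-0.65 -1.1  -2.19] w 0.318
shift tool mm [-125.1  -52.4   15. ] turn -47.58
```

Emit:
servo_tool([
  [-1,0,0,0,-8.5],
  [-1,0,0,0,-8.5],
  [-1,0,0,0,-8.5],
  [-1,0,0,0,-8.5],
  [-1,0,0,0,-8.5],
  [-1,0,0,0,-8.5],
  [-1,0,0,0,-6],
  [-1,0,0,0,-6],
  [-1,0,0,0,-6],
  [-1,0,0,0,0],
])

```text
t: 11.4
ee_pos: [0.5704, 0.1287, 0.2295]
orientation: [-0.041, 0.995, 0.087, -0.009]
force: [-0.3, -0.5, -2.6]
gripper_width: 0.315
```

```bash
python3 - <<'E'
from h import *
from station import ctrl
s=ctrl.state();print(s["joints"].round(3),s["qd"].round(3)); to([.5485,.2230,.23],-7.7)
E
```

```text
[ 0.178  0.403  0.199  1.377  0.084 -3.139] [-0.045  0.005  0.006  0.014 -0.    -0.005]
t 11.4 pos [0.5704 0.1287 0.2295] xyaw 10.02 tilt z [-0.025  0.08  -0.996] f [-0.3  -0.55 -2.59] w 0.315
shift tool mm [ -5.2 -96.3   7.6] turn 17.72
```

Emit:
servo_tool([
  [-1,0,0,0,-3],
  [-1,0,0,0,-3],
  [-1,0,0,0,-3],
  [-1,0,0,0,-3],
  [-1,0,0,0,-3],
  [-1,0,0,0,-3],
  [-1,0,0,0,-3],
  [-1,0,0,0,0],
  [-1,0,0,0,0],
  [-1,0,0,0,0],
])

```text
t: 12.4
ee_pos: [0.5436, 0.2177, 0.2293]
orientation: [-0.002, 0.982, 0.188, 0.002]
force: [-0.5, -1.0, -2.5]
gripper_width: 0.315
```

```bash
python3 - <<'E'
from h import *
from station import ctrl
s=ctrl.state();print(s["joints"].round(3),s["qd"].round(3)); to([.5485,.2230,.23],-7.7)
E
```

```text
[ 3.790e-01  3.900e-01  1.820e-01  1.357e+00  3.000e-03 -3.141e+00] [-0.009  0.001 -0.003  0.     0.002  0.001]
t 12.4 pos [0.5436 0.2177 0.2293] xyaw 21.67 tilt z [ 0.004  0.005 -1.   ] f [-0.49 -1.02 -2.48] w 0.315
shift tool mm [ 6.5 -3.1 -0.6] turn 29.37
```

The tilt is down to 0.4°, it's right above the bin, and the required +29.4° turn now moves away from the limit.

Emit:
servo_tool([
  [-1,0.003,-0.001,0,2],
  [-1,0.003,-0.001,0,4],
  [-1,0,-0.001,0,6],
  [-1,0,0,0,6],
  [-1,0,0,0,6],
  [-1,0,0,0,4],
  [-1,0,0,0,1.4],
  [-1,0,0,0,0],
  [-1,0,0,0,0],
  [-1,0,0,0,0],
])

```text
t: 13.4
ee_pos: [0.5482, 0.2227, 0.2294]
orientation: [-0.003, 0.998, -0.067, 0.002]
force: [-0.2, 0.5, -2.4]
gripper_width: 0.319
```

```bash
python3 - <<'E'
from h import *
from station import ctrl
s=ctrl.state();print(s["joints"].round(3))
to([.5485,.2230,.16],-7.7)
for n in ["wrist","top","scene"]:
    i=ctrl.camera_info(n);p,d=ctrl.grab_frame(n);cv2.imwrite(f"pics/{n}5.png",p[:,:,::-1])
    W=cloud(d,i);R=W.reshape(-1,3);m=(abs(R[:,0]-.5485)<.15)&(abs(R[:,1]-.223)<.12)
    for z0,z1 in((.06,.072),(.155,.175)):
        Q=R[m&(R[:,2]>z0)&(R[:,2]<z1)];print(n,z0,len(Q),rect(Q[:,:2]) if len(Q)>5 else 0,np.median(Q[:,2]))
E
```

```text
[ 0.384  0.403  0.202  1.363  0.003 -2.624]
t 13.4 pos [0.5482 0.2227 0.2294] xyaw -7.65 tilt z [ 0.004  0.005 -1.   ] f [-0.24  0.48 -2.36] w 0.319
shift tool mm [ 0.1  0.1 69.4] turn 0.05
wrist 0.06 7424 (array([555.2, 225. ]), array([152.8, 196.7]), 82.39) 0.06542969944036481
wrist 0.155 18563 (array([557.7, 222.9]), array([90.4, 81.3]), 82.07) 0.16514793489065716
top 0.06 1676 (array([547.3, 221.3]), array([157.6, 213.5]), 82.37) 0.06565867536509201
top 0.155 3197 (array([547.5, 221.5]), array([ 91.5, 100.2]), 82.13) 0.16548784908916092
scene 0.06 1275 (array([549.1, 224.5]), array([156.5, 210.3]), 82.17) 0.0655375868060164
scene 0.155 964 (array([549.2, 222.3]), array([ 94. , 100.6]), 82.48) 0.16541672328428414
```

View pics/wrist5.png

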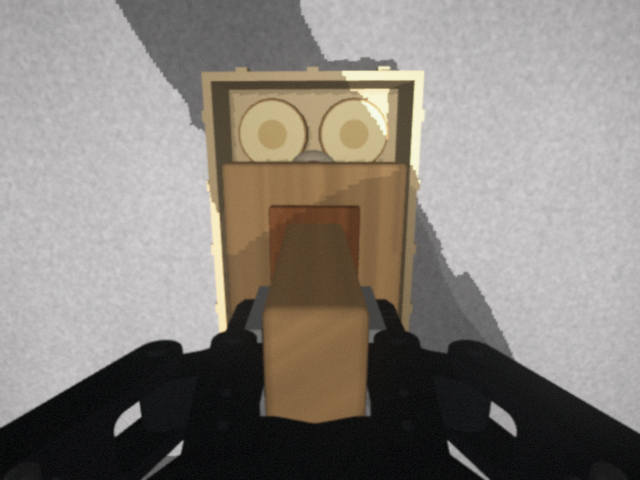

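View pics/scene5.png

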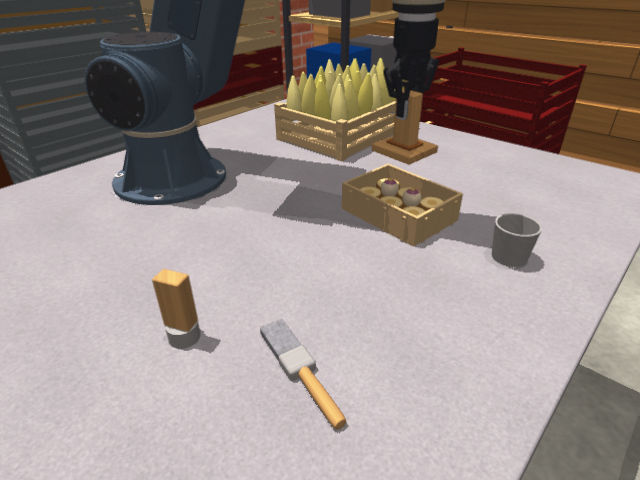

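The plate centre and the bin centre agree within about 1–2 mm in both the top and scene views. Now I'll descend.

Emit:
servo_tool([
  [-1,0,0,0.005,0],
  [-1,0,0,0.012,0],
  [-1,0,0,0.014,0],
  [-1,0,0,0.014,0],
  [-1,0,0,0.012,0],
  [-1,0,0,0.008,0],
  [-1,0,0,0.005,0],
  [-1,0,0,0.004,0],
  [-1,0,0,0.004,0],
  [-1,0,0,0.003,0],
])

```text
t: 14.55
ee_pos: [0.549, 0.2235, 0.1489]
orientation: [-0.003, 0.998, -0.067, 0.003]
force: [0.4, -0.4, 0.8]
gripper_width: 0.318
```

Emit:
servo_tool([
  [-1,0,0,0.002,0],
  [-1,0,0,0.002,0],
  [-1,0,0,0.002,0],
  [-1,0,0,0.002,0],
  [-1,0,0,0.002,0],
  [-1,0,0,0.002,0],
  [-1,0,0,0.002,0],
  [-1,0,0,0.002,0],
  [-1,0,0,0.001,0],
  [-1,0,0,0,0],
])

```text
t: 15.55
ee_pos: [0.5485, 0.2234, 0.1312]
orientation: [-0.003, 0.998, -0.067, 0.002]
force: [0.0, 0.2, -1.9]
gripper_width: 0.32
```

Emit:
servo_tool([
  [-1,0,0,0.001,0],
  [-1,0,0,0.001,0],
  [-1,0,0,0.001,0],
  [-1,0,0,0.001,0],
  [-1,0,0,0.001,0],
  [-1,0,0,0,0],
  [-1,0,0,0,0],
  [-1,0,0,0,0],
  [-1,0,0,0,0],
  [-1,0,0,0,0],
])

```text
t: 16.55
ee_pos: [0.5486, 0.2234, 0.1264]
orientation: [-0.003, 0.998, -0.067, 0.002]
force: [-0.5, 0.5, -2.4]
gripper_width: 0.318
```

```bash
python3 - <<'E'
from h import *
from station import ctrl
to([.5485,.2230,.126],-7.7)
for n in ["scene","wrist"]:
    i=ctrl.camera_info(n);p,d=ctrl.grab_frame(n);cv2.imwrite(f"pics/{n}6.png",p[:,:,::-1])
E
```

```text
t 16.55 pos [0.5486 0.2234 0.1264] xyaw -7.71 tilt z [ 0.004  0.005 -1.   ] f [-0.53  0.46 -2.35] w 0.318
shift tool mm [-0.   0.4  0.4] turn -0.01
```

View pics/scene6.png

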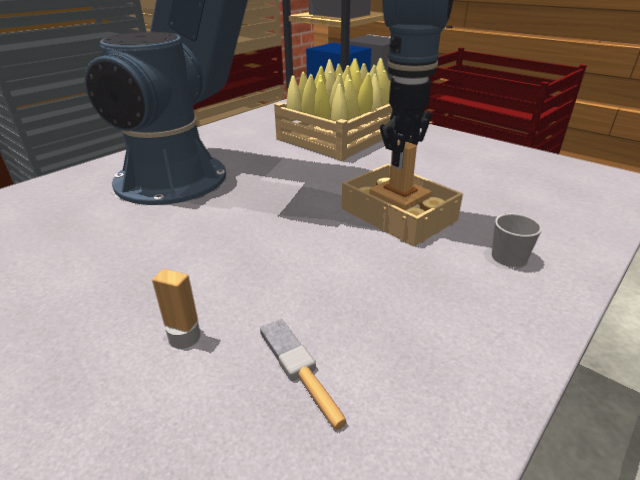

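View pics/wrist6.png

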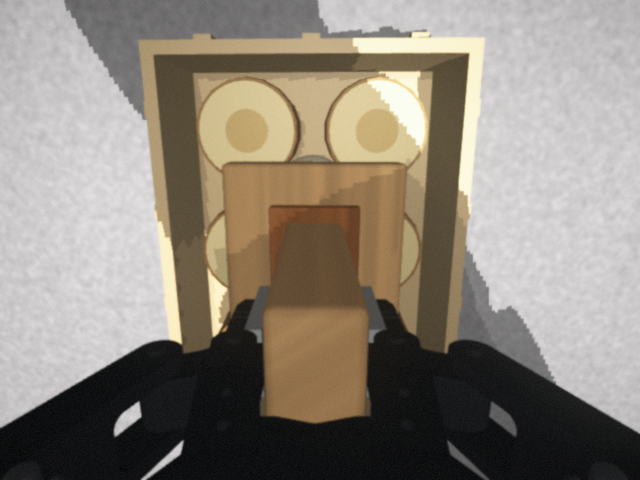

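The tamper sits flat inside the bin, and the stubs at (248,130) and (375,130) have moved apart. There's no reaction force yet, so I'll go a bit further to confirm the turnips are on the floor.

Emit:
servo_tool([
  [-1,0,0,0.0005,0],
  [-1,0,0,0.0005,0],
  [-1,0,0,0.0005,0],
  [-1,0,0,0,0],
  [-1,0,0,0,0],
  [-1,0,0,0,0],
  [-1,0,0,0,0],
  [-1,0,0,0,0],
  [-1,0,0,0,0],
  [-1,0,0,0,0],
])

```text
t: 17.65
ee_pos: [0.5489, 0.2236, 0.1255]
orientation: [-0.003, 0.998, -0.067, 0.002]
force: [0.2, -0.8, 6.1]
gripper_width: 0.32
```

Contact now reads about 8 N at the floor depth, with the underside at about 45–46 mm. I'll lift straight out.

Emit:
servo_tool([
  [-1,0,0,-0.003,0],
  [-1,0,0,-0.005,0],
  [-1,0,0,-0.01,0],
  [-1,0,0,-0.015,0],
  [-1,0,0,-0.02,0],
  [-1,0,0,-0.02,0],
  [-1,0,0,-0.02,0],
  [-1,0,0,-0.01,0],
  [-1,0,0,0,0],
  [-1,0,0,0,0],
])

```text
t: 18.65
ee_pos: [0.548, 0.2228, 0.2273]
orientation: [-0.003, 0.998, -0.067, 0.002]
force: [-0.6, -0.4, -3.6]
gripper_width: 0.318
```

```bash
python3 - <<'E'
from h import *
from station import ctrl
to([.53,-.06,.2286],-67.7)
i=ctrl.camera_info("scene");p,d=ctrl.grab_frame("scene");cv2.imwrite("pics/scene7.png",cv2.resize(p[150:260,320:490,::-1],None,fx=4,fy=4))
E
```

```text
t 18.65 pos [0.548  0.2228 0.2273] xyaw -7.71 tilt z [ 0.004  0.005 -1.   ] f [-0.58 -0.35 -3.63] w 0.318
shift tool mm [ 20.1 282.7  -2.8] turn 59.99
```

View pics/scene7.png

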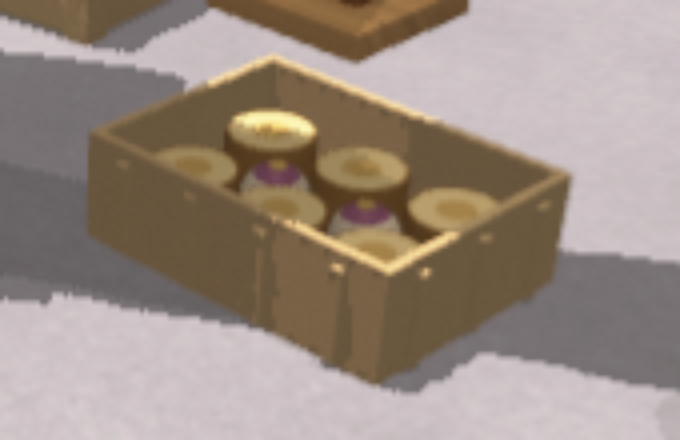

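Both turnips, at (275,178) and (365,215) in the crop, now sit down among the stubs at stub-top level. Next I'll turn +60° in place, which takes joint 6 away from its limit, and then travel.

Emit:
servo_tool([
  [-1,0,0,0,3],
  [-1,0,0,0,6],
  [-1,0,0,0,8],
  [-1,0,0,0,8],
  [-1,0,0,0,8],
  [-1,0,0,0,8],
  [-1,0,0,0,8],
  [-1,0,0,0,7],
  [-1,0,0,0,4],
  [-1,0,0,0,0],
])

```text
t: 19.7
ee_pos: [0.5477, 0.2227, 0.2268]
orientation: [-0.003, 0.83, -0.558, -0.0]
force: [-0.2, 0.8, -2.6]
gripper_width: 0.322
```

```bash
python3 - <<'E'
from h import *
from station import ctrl
print(ctrl.state()["joints"].round(3))
to([.53,-.06,.2286],-67.7)
E
```

```text
[ 0.385  0.404  0.197  1.359  0.003 -1.574]
t 19.7 pos [0.5477 0.2227 0.2268] xyaw -67.77 tilt z [ 0.003  0.005 -1.   ] f [-0.2   0.77 -2.64] w 0.322
shift tool mm [255.  123.4  -3.1] turn -0.07
```

Emit:
servo_tool([
  [-1,0.01,0.005,0,0],
  [-1,0.02,0.01,0,0],
  [-1,0.03,0.0145,0,0],
  [-1,0.035,0.017,0,0],
  [-1,0.035,0.017,0,0],
  [-1,0.035,0.017,0,0],
  [-1,0.035,0.017,0,0],
  [-1,0.03,0.0145,0,0],
  [-1,0.015,0.0074,0,0],
  [-1,0.01,0.004,0,0],
])

```text
t: 20.7
ee_pos: [0.53, -0.0617, 0.2261]
orientation: [-0.003, 0.83, -0.557, 0.0]
force: [0.0, -0.4, -2.7]
gripper_width: 0.316
```

Emit:
servo_tool([
  [-1,0,0,0.005,0],
  [-1,0,0,0.015,0],
  [-1,0,0,0.02,0],
  [-1,0,0,0.02,0],
  [-1,0,0,0.02,0],
  [-1,0,0,0.02,0],
  [-1,0,0,0.015,0],
  [-1,0,0,0.01,0],
  [-1,0,0,0.005,0],
  [-1,0,0,0,0],
])

```text
t: 21.7
ee_pos: [0.531, -0.0588, 0.096]
orientation: [-0.003, 0.831, -0.557, -0.0]
force: [-0.7, -0.4, -2.4]
gripper_width: 0.319
```

```bash
python3 - <<'E'
from h import *
from station import ctrl
to([.53,-.06,.0803],-67.7)
i=ctrl.camera_info("scene");p,d=ctrl.grab_frame("scene");cv2.imwrite("pics/scene8.png",p[:,:,::-1])
E
```

```text
t 21.7 pos [ 0.531  -0.0588  0.096 ] xyaw -67.66 tilt z [ 0.003  0.005 -1.   ] f [-0.65 -0.35 -2.36] w 0.319
shift tool mm [ 0.8  1.5 15.7] turn 0.04
```

View pics/scene8.png

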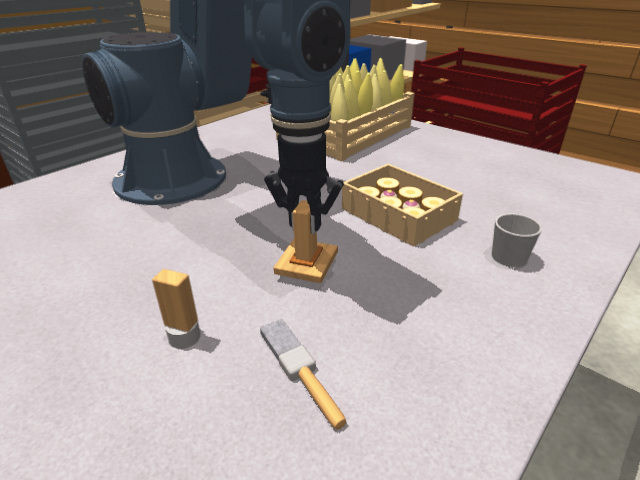

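The tamper hangs upright at about (305,255), with free bench below it and clear of the bin. I'll lower it gently until contact.

Emit:
servo_tool([
  [-1,0,0,0.003,0],
  [-1,0,0,0.003,0],
  [-1,0,0,0.003,0],
  [-1,0,0,0.002,0],
  [-1,0,0,0.002,0],
  [-1,0,0,0.001,0],
  [-1,0,0,0.001,0],
  [-1,0,0,0,0],
  [-1,0,0,0,0],
  [-1,0,0,0,0],
])

```text
t: 22.75
ee_pos: [0.5314, -0.0591, 0.0814]
orientation: [-0.003, 0.83, -0.557, 0.0]
force: [0.6, -0.3, -2.9]
gripper_width: 0.314
```

Emit:
servo_tool([
  [-1,0,0,0.0005,0],
  [-1,0,0,0.0005,0],
  [-1,0,0,0.0005,0],
  [-1,0,0,0.0002,0],
  [-1,0,0,0,0],
  [-1,0,0,0,0],
  [-1,0,0,0,0],
  [-1,0,0,0,0],
  [-1,0,0,0,0],
  [-1,0,0,0,0],
])

```text
t: 23.75
ee_pos: [0.5316, -0.059, 0.0804]
orientation: [-0.004, 0.83, -0.557, 0.001]
force: [-2.9, 2.8, 10.3]
gripper_width: 0.319
```

Contact reached at about 13 N. Release and then lift away.

Emit:
servo_tool([
  [-0.2,0,0,0,0],
  [0,0,0,0,0],
  [0.3,0,0,0,0],
  [0.6,0,0,0,0],
  [1,0,0,0,0],
  [1,0,0,0,0],
  [1,0,0,0,0],
  [1,0,0,0,0],
  [1,0,0,0,0],
  [1,0,0,0,0],
])

```text
t: 24.75
ee_pos: [0.5313, -0.0591, 0.0796]
orientation: [-0.003, 0.83, -0.557, 0.0]
force: [-0.6, 0.4, -1.3]
gripper_width: 1.0
```

Emit:
servo_tool([
  [1,0,0,-0.005,0],
  [1,0,0,-0.01,0],
  [1,0,0,-0.02,0],
  [1,0,0,-0.03,0],
  [1,0,0,-0.03,0],
  [1,0,0,-0.03,0],
  [1,0,0,-0.02,0],
  [1,0,0,-0.01,0],
  [1,0,0,0,0],
  [1,0,0,0,0],
])

```text
t: 25.75
ee_pos: [0.5304, -0.0599, 0.2339]
orientation: [-0.003, 0.83, -0.557, -0.0]
force: [-0.4, 0.2, -0.6]
gripper_width: 1.001
```

```bash
python3 - <<'E'
from h import *
from station import ctrl
to([.53,-.06,.0803],-67.7)
for n in ["scene","top"]:
    i=ctrl.camera_info(n);p,d=ctrl.grab_frame(n);cv2.imwrite(f"pics/{n}9.png",p[:,:,::-1])
    W=cloud(d,i);R=W.reshape(-1,3)
    m=(abs(R[:,0]-.53)<.08)&(abs(R[:,1]+.06)<.08)
    for z0,z1 in((.01,.025),(.112,.13)):
        Q=R[m&(R[:,2]>z0)&(R[:,2]<z1)];print(n,z0,len(Q),rect(Q[:,:2]) if len(Q)>5 else 0,np.median(Q[:,2]))
    T=np.array([.5484,.223]);c,s=np.cos(np.radians(-7.7)),np.sin(np.radians(-7.7))
    L=(R[:,:2]-T)@np.array([[c,-s],[s,c]])
    Q=(abs(L[:,0])<.088)&(abs(L[:,1])<.060)
    print("bin inner height pct",np.percentile(R[Q,2],[50,90,99,100]))
    rgb=p.reshape(-1,3).astype(int);pur=Q&(rgb[:,0]>rgb[:,1]+25)&(rgb[:,2]>rgb[:,1]+5)
    for sg in(-1,1):
        k=pur&(np.sign(L[:,0])==sg);print(sg,k.sum(),np.median(L[k],0),R[k,2].max() if k.any() else 0)
E
```

```text
t 25.75 pos [ 0.5304 -0.0599  0.2339] xyaw -67.71 tilt z [ 0.003  0.005 -1.   ] f [-0.38  0.16 -0.6 ] w 1.001
shift tool mm [  0.5   1.2 153.6] turn -0.01
scene 0.01 1349 (array([532.7, -59.4]), array([ 90.4, 102.7]), 22.58) 0.016701169510297487
scene 0.112 285 (array([533.4, -60.3]), array([27.9, 45.1]), 22.01) 0.12000038291797499
bin inner height pct [0.04431482 0.04569366 0.04715249 0.04832231]
-1 42 [-0.02586621 -0.00290118] 0.04628589037488201
1 43 [ 0.0357393  -0.00366674] 0.046646347665659504
top 0.01 0 0 nan
top 0.112 0 0 nan
bin inner height pct [0.04281652 0.04556635 0.0475591  0.05100184]
-1 117 [-0.03191808 -0.00132033] 0.047544875804427345
1 112 [0.03106308 0.0004291 ] 0.048987837084410346
  return _methods._mean(a, axis=axis, dtype=dtype,
  ret = ret.dtype.type(ret / rcount)
```

View pics/scene9.png

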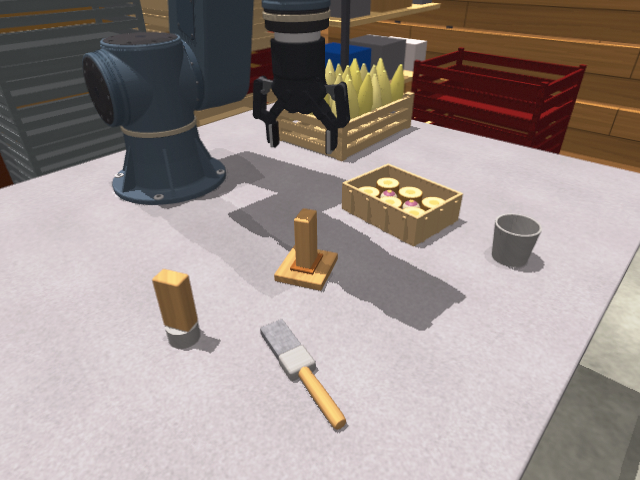

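View pics/top9.png

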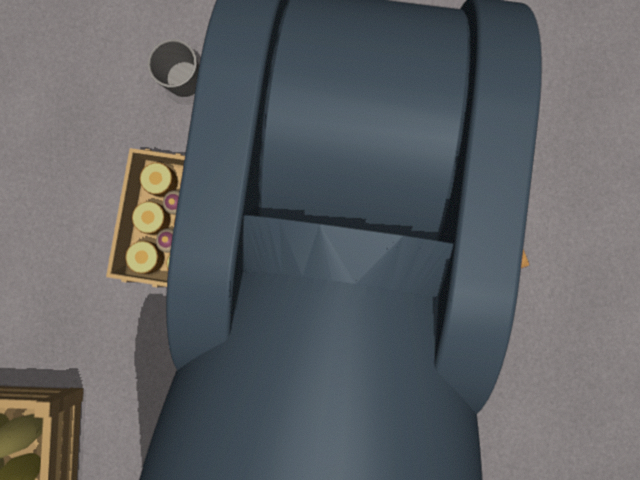

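The scene view shows the tamper standing upright at (305,255), with its plate flat at 16.7 mm and its handle top at 120 mm. Both turnip tops are at about 46 mm above the bench, level with the stubs at 44 mm. The top view only shows part of the bin behind the arm.

```bash
python3 -c "
from station import ctrl
print(ctrl.sign_off())"
```

```text
the job is handed in; nothing more can be done
None
```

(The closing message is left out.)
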